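# Hold a display saddle against the rail's sprung end stop

## Task

Hang the jewellery saddle with the blue ridge over the steel bar of the display rail, one panel on each side and sitting fully down on the bar, then slide it along the bar against the sprung end stop and push until the housing's edge stands in the green band of the stop's sleeve (about half-way in, a steady push of about 9 N). Finish while still holding it pressed there, hand on the saddle, so that I can drive the fixing screw; never push the stop right to its end, and leave the other goods where they are.

Things in the scene. Friction and masses are not known exactly. Their poses are not given: they have to be found in the camera images.
- saddle: Blue-ridged saddle, an upside-down U, 46 x 100 x 132 mm, about 0.25 kg, brass discs: two 6 mm plywood panels, z 0 to 80, 34 clear between; bridge z 80 to 92; solid grip ridge on top, 22 thick in x, 100 long in y, z 92 to 132. Origin: centre of underside; x across the panels, y along the ridge, z up. TO BE HUNG; hung, its origin is 78 mm above the table
- saddle2: Red-ridged saddle, an upside-down U, 46 x 100 x 132 mm, white discs: two 6 mm plywood panels, z 0 to 80, 34 clear between; bridge z 80 to 92; solid grip ridge on top, 22 thick in x, 100 long in y, z 92 to 132. Origin: centre of underside; x across the panels, y along the ridge, z up. Leave alone
- rail: display rail, fixed: steel bar 16 mm in diameter along its y, on two wooden posts (22 x 18, 166 mm high, feet 120 x 50 x 12 joined by a 12 mm high sill) at y = -200 and +200. Sprung stop at the +y end; bar free from y = -190 to +74. Origin: on the table under the bar's middle; x across the bar, y along it towards the stop, z up
- bar_mid (a point): middle of the bar, on its axis, 150 mm above the table (bar's top at 158 mm)
- housing_edge (a point): mouth of the grey spring housing (56 x 52 x 56 mm, round the bar), on the bar's axis, at y = 140 mm of the rail; the housing reaches on to y = 192 mm. The stop's sleeve slides in here
- stop_plate: aluminium front plate of the sprung stop, 44 wide, 8 thick, from 25 below to 50 mm above the bar's axis, with a black rubber pad (34 wide, 8 thick, from 15 to 45 mm above the axis) that meets the saddle. Slides along the bar. Origin: on the bar's axis at the plate's back (towards the housing), 16 mm behind the pad's face; axes parallel to the rail's
- stop_face (a point): centre of the rubber pad's face, 30 mm above the bar's axis; the saddle's end meets it here. With the stop free it is at y = 74 mm of the rail, so a hung saddle first touches with its origin at y = 24 mm
- stop (a joint): how far the stop is pushed in along the rail's +y, m: 0 free, 0.050 at its end. Spring of 350 N/m, no preload. Its sleeve (34 mm diameter) goes into the housing; green band at the housing's edge from 0.017 to 0.034, yellow before (too light), red after (too hard)
- dish: small clay dish of golden figures, 100 mm across, 25 mm high (contents to 47); origin centre of underside. Leave alone
- bowl: clay bowl of dark stones, 130 mm across, 35 mm high (contents to 60); origin centre of underside. Leave alone
- idol: grey stone figure, 62 mm across, 148 mm high; origin centre of underside. Leave alone
- brass_idol: brass figure, 37 mm across, 89 mm high; origin centre of underside. Leave alone
- bottle: brown glass bottle, 60 mm across, 170 mm high; origin centre of underside. Leave alone
- driver: screwdriver lying on the table, about 200 mm long; origin on its underside, handle towards its -x. Leave alone
There are look-alikes about, which are no part of the job. What is shaped like the saddle but purple is not meant.

How it is judged:
By the outcome, as a careful person would: the job done as asked, in the order asked, and still so for the second after the job is handed in, while the arm keeps its last pose, push and grip.
It also fails if it takes over 48 s, if anything falls off the work surface, if the arm or the gripper's body presses on something with over 40 N, if the wrist force passes 120 N, or if a joint passes its speed limit or range.

## Robot

A 6-joint arm with a two-finger parallel gripper is mounted at the origin on the work surface. World frame = base frame: x ahead of the robot, y to its left, z up, the work surface at z = 0. Lengths are in m, angles in rad, forces in N, time in s.
With the tool pointing down it reaches from about 0.35 to 0.95 m from the base axis. Payload 17.4 kg.
Tool frame: the origin (TCP) lies midway between the tips of the shut fingers; the grasp point (between the pads) lies 19 mm behind it; z points along the fingers, y is the line along which they close (so a half turn about z gives the same grasp; the last joint's range is limited). The gripper opens to 93 mm and grips with 3 to 60 N. Pads are 15 mm wide; open, the fingers measure 128 mm over their backs; the gripper's body (75 mm by 188 mm) begins 65 mm behind the grasp point.
Start: joints at [-1.193, 0.116, 1.442, -0, 1.584, -0.038], TCP at [0.273, -0.617, 0.219] pointing down, gripper open.
Joint ranges: [-2.83, 2.83], [-0.83, 2.19], [0.07, 2.5], [-1.14, 4.28], [0.01, 3], [-2.97, 2.97]. Speed limits (rad/s): [1.89, 1.89, 2.22, 3.14, 3.14, 3.14].

## Interface

Orientations are given as a rotation vector (axis times angle).
In Python, from rig import telemetry, read_camera, camera_info, order gives the robot as it stands.
- The arm moves only by the shell command python3 -m handwheel 'ROWS' [FORCE]. ROWS is JSON, a list of rows, each a list of 3 entries, a list of its own where there are three numbers: the shift along the world's x, y, z in cm, then the turn, a rotation vector about the world's x, y, z in rad, then the opening, from -1 (shut) to 1 (fully open). A call has 1 to 12 rows; each row is the pose to reach, as a shift and turn from the pose commanded when the call began; what a row does not reach only later rows make up. A row lasts 1/12 s, in which the tool goes at most 41.7 mm and 7.16 degrees, less where a joint would pass 70% of its speed; a pose out of reach is approached as far as the arm can. A call with a gripper value outside its range is refused whole. The fingers move at their own pace and stop on an object; FORCE is the grip in N (left out, the last holds). Time passes only in rows, so rows that repeat a pose let the fingers close. It gives the time, the measured TCP pose, the force, the opening and the grip force at its end, in the units of the state.
- telemetry.observe(): the state, without advancing time (a new reading comes with each control period).
- read_camera(name): name is "side" or "top"; returns the picture (480x640x3 uint8, red, green, blue); there is no depth.
- camera_info(name): a dict with "camera_matrix" (3x3 intrinsics, pixels), "R" (3x3) and "t" (3): a world point X has camera coordinates R X + t. Camera axes: x right, y down, z forward; pixel columns grow to the right and rows downward; lengths in m; the calibration is good to about 2 mm. A picture is of the moment at which its call begins. camera_info takes no time and is no camera call.
- order.finish_job(): hands the job in; it is judged then, once.
The state is a dict: "time": time; "q": joint angles; "qvel": joint speeds; "effort": joint torques, N m; "position": TCP position; "tool_rot": TCP orientation; "contact_force": force on the tool from outside, world axes, zero at the start; "ft_torque": the same for the moment, N m; "gripper_width": finger opening in m; "finger_force": force on a finger pad.
Only numpy, scipy, OpenCV 4.12 (cv2) and the standard library are available. Lean on these libraries where they do the work, as an engineer would, in place of code of your own. Each camera call takes 0.05 s, during which the arm holds its last target. There are 200 camera calls.

## Working session

There is one attempt and no reset: what is moved stays moved. The work goes in short steps, Python scripts to look and compute and a shell command to move; the robot and the scene stay as the last step left them, time stands still between calls to the robot, and variables do not carry over. Pictures are saved under pics/ and viewed, at most 10 in all, crops included, and the job is handed in when it is done.

```bash
mkdir -p pics; ls
python3 - <<'E'
from rig import telemetry, read_camera, camera_info, order
import cv2,json
for n in("side","top"):
    im=read_camera(n); cv2.imwrite(f"pics/{n}0.png",im[:,:,::-1]); c=camera_info(n); print(n,c)
s=telemetry.observe(); print(s)
E
```

```text
pics
side {'camera_matrix': array([[529.68053838,   0.        , 326.23328609],
       [  0.        , 529.68053838, 235.22987861],
       [  0.        ,   0.        ,   1.        ]]), 'R': array([[-0.96236548, -0.27139953,  0.01396312],
       [-0.15698274,  0.51324025, -0.84376589],
       [ 0.22183123, -0.81420313, -0.53652974]]), 't': array([0.48488159, 0.20516026, 1.16556931])}
top {'camera_matrix': array([[606.09520973,   0.        , 315.16411663],
       [  0.        , 606.09520973, 239.55924873],
       [  0.        ,   0.        ,   1.        ]]), 'R': array([[-3.73042242e-02, -9.99303834e-01,  4.92793335e-04],
       [-9.75182312e-01,  3.62960577e-02, -2.18407998e-01],
       [ 2.18238064e-01, -8.62810429e-03, -9.75857420e-01]]), 't': array([0.01148607, 0.52240715, 1.65106402])}
{'time': 0.1, 'q': array([-1.19282223e+00,  1.16438144e-01,  1.44218021e+00,  8.56733843e-06,
        1.58399981e+00, -3.77788833e-02]), 'qvel': array([-0.00013524, -0.00174818, -0.00252887, -0.00066667, -0.00016875,
       -0.00076612]), 'effort': array([ 2.44458643e-03, -7.22889447e+01, -6.23867869e+01,  7.81852193e-02,
        2.26916070e-02, -1.44987553e-05]), 'position': array([ 0.27256012, -0.6173306 ,  0.21799026]), 'tool_rot': array([-3.07296807e+00, -6.48161248e-01,  2.59339200e-04]), 'contact_force': array([-0.2715351 , -0.30624686,  0.03903561]), 'ft_torque': array([-9.79404463e-05, -8.65803293e-03,  4.14435856e-02]), 'finger_force': 0.0, 'gripper_width': 0.09250456665073209}
```

View pics/side0.png

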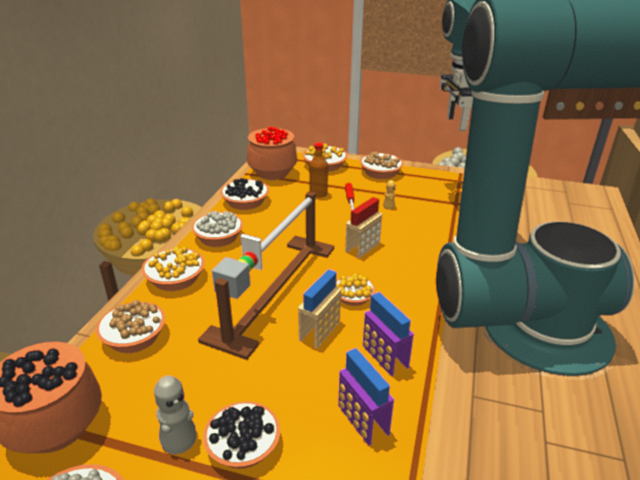

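View pics/top0.png

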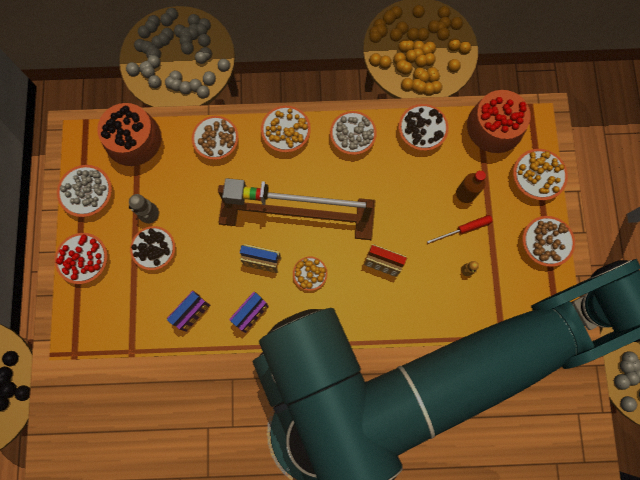

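The saddle to hang is the natural-plywood one with the blue ridge: top (260,257), side (320,300). The purple ones at top (188,312) and (250,312) are look-alikes. The rail's stop end is at top (235,192), towards world +y. Next I'll enlarge both views.

Run:
```python
import cv2,numpy as np
s=cv2.imread('pics/side0.png');t=cv2.imread('pics/top0.png')
def c(im,x,y,w,h,f):return cv2.resize(im[y:y+h,x:x+w],(w*f,h*f),interpolation=cv2.INTER_CUBIC)
a=c(t,210,170,200,75,4)   # top rail 800x300
b=c(t,230,235,60,50,6) # 360x300
d=c(s,290,265,73,50,6) #438x300
low=np.hstack([b,d]); low=cv2.copyMakeBorder(low,0,0,0,800-low.shape[1],cv2.BORDER_CONSTANT)
cv2.imwrite('pics/crop1.png',np.vstack([a,low]))
cv2.imwrite('pics/crop2.png',c(s,200,180,133,100,6))
for n,im,(x,y,w,h) in(('top',t,(235,238,50,40)),('side',s,(295,262,50,50))):
    hsv=cv2.cvtColor(im[y:y+h,x:x+w],cv2.COLOR_BGR2HSV)
    m=cv2.inRange(hsv,(100,100,40),(125,255,255))
    print(n,m.sum()//255,np.bincount(hsv[...,2][m>0]//10))
```

```text
top 276 [  0   0   0   0   0   1   4   1   2   4   3   5  21 226   9]
side 657 [  0   0   0   0   0   0   0   0 207  59  85   4   9  12   7   5   9  17
   3  76 164]
```

View pics/crop1.png

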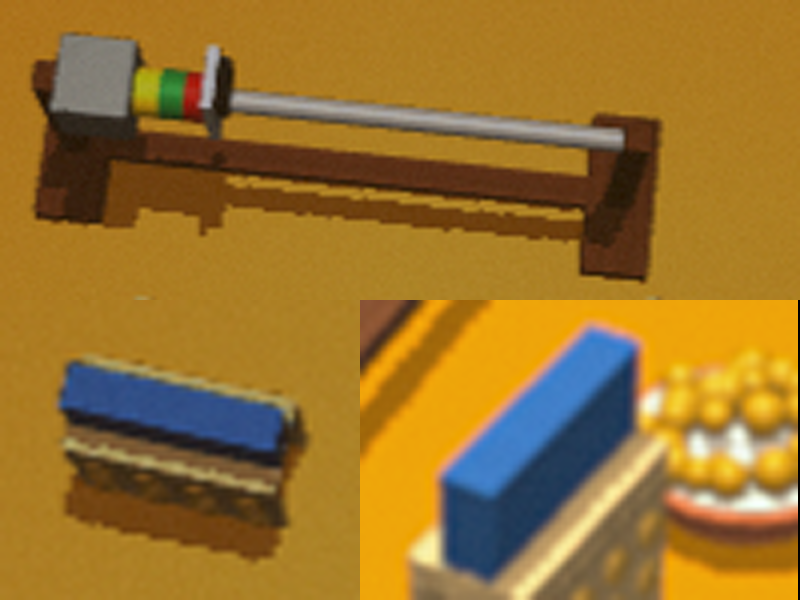

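View pics/crop2.png

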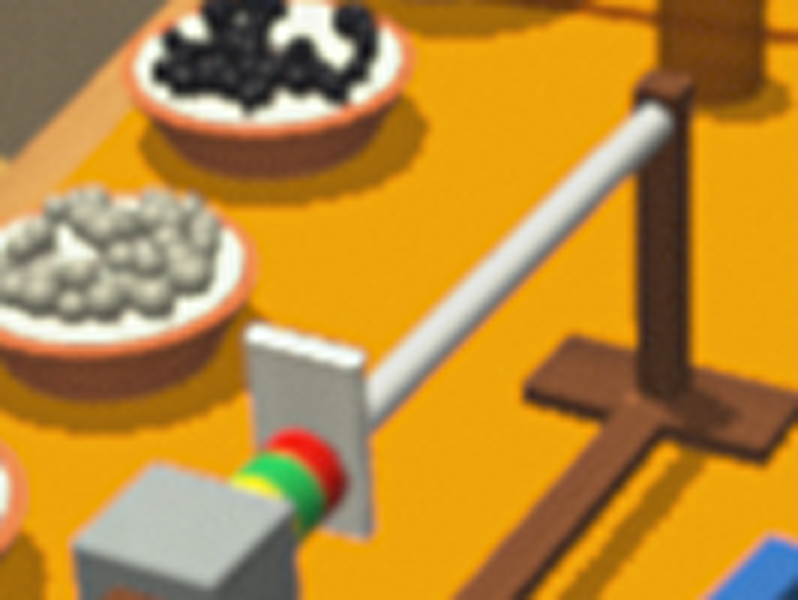

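The crops show three things:
- **Ridge:** its lit top face is well separated from its side face in both views, around top (258,252) and side (322,285).
- **Bar:** it runs from top (268,195) to (366,205), and from side (262,247) to (310,200).
- **Stop:** it is free, with the band at the housing showing yellow, then green, then red.

Now I'll measure these.

```bash
cat > h.py <<'E'
import numpy as np,cv2
from rig import camera_info
def ray(n,p):
    c=camera_info(n);R,t,K=c['R'],c['t'],c['camera_matrix']
    d=R.T@np.linalg.solve(K,[p[0],p[1],1.]);return -R.T@t,d/np.linalg.norm(d)
def plane(n,p,z):
    o,d=ray(n,p);return o+d*(z-o[2])/d[2]
def tri(a,b):
    (o1,d1),(o2,d2)=ray('top',a),ray('side',b)
    s=np.linalg.lstsq(np.c_[d1,-d2],o2-o1,rcond=None)[0]
    p,q=o1+s[0]*d1,o2+s[1]*d2;return (p+q)/2,np.linalg.norm(p-q)
def proj(n,X):
    c=camera_info(n);v=c['camera_matrix']@(c['R']@np.array(X)+c['t']);return v[:2]/v[2]
def rect(im,box,lo,hi):
    x,y,w,h=box;m=cv2.inRange(cv2.cvtColor(im[y:y+h,x:x+w],cv2.COLOR_BGR2HSV),lo,hi)
    m=cv2.morphologyEx(m,cv2.MORPH_OPEN,np.ones((2,2),np.uint8))
    n,l,st,_=cv2.connectedComponentsWithStats(m);k=1+st[1:,4].argmax()
    pts=np.argwhere(l==k)[:,::-1].astype(np.float32)+[x,y]
    return pts.astype(np.float32)
E
python3 - <<'E'
from h import *
np.set_printoptions(precision=4,suppress=True)
t=cv2.imread('pics/top0.png');s=cv2.imread('pics/side0.png')
a=rect(t,(235,238,50,40),(100,100,115),(125,255,255));b=rect(s,(295,262,50,50),(100,100,170),(125,255,255))
X,e=tri(a.mean(0),b.mean(0));print('ridge top ctr',X,e,len(a),len(b))
for n,p in(('top',a),('side',b)):
    w=np.array([plane(n,q,.132)[:2] for q in p],np.float32);r=cv2.minAreaRect(w);print(n,w.mean(0),r)
    v=cv2.fitLine(w,cv2.DIST_L2,0,.01,.01).ravel();print(' axis deg',np.degrees(np.arctan2(v[1],v[0])))
ba=rect(t,(270,188,94,22),(0,0,100),(180,60,255));bb=rect(s,(264,195,46,50),(0,0,120),(180,60,255))
L=[]
for n,p in(('top',ba),('side',bb)):
    vx,vy,x,y=cv2.fitLine(p,cv2.DIST_L2,0,.01,.01).ravel();print(n,len(p),x,y,vx,vy)
    o,d1=ray(n,(x,y));_,d2=ray(n,(x+30*vx,y+30*vy));k=np.cross(d1,d2);k/=np.linalg.norm(k);L.append((k,k@o))
N=np.array([l[0] for l in L]);u=np.cross(*N);u/=np.linalg.norm(u);u*=np.sign(u[1])
P=np.linalg.lstsq(np.vstack([N,[0,1,0]]),[L[0][1],L[1][1],0.1],rcond=None)[0];print('bar pt',P,'dir',u,'psi',np.degrees(np.arctan2(-u[0],u[1])))
# along positions: bar emerging at far post (y=-191), housing top front corners z=.178
for q in((366,204.7),):
    o,d=ray('top',q);sx=np.linalg.lstsq(np.c_[u,-d],o-P,rcond=None)[0];print('post end',P+sx[0]*u)
print('side post',plane('side',(310.5,199.5),.15))
c1,c2=plane('top',(244.2,180.5),.178),plane('top',(243,202),.178);print('housing top front',c1,c2)
q1,q2=plane('side',(200+160/6,180+465/6),.178),plane('side',(200+290/6,180+510/6),.178);print('side ',q1,q2)
E
```

```text
ridge top ctr [0.4763 0.1444 0.1224] 0.0019496546068695616 258 259
top [0.4734 0.1435] ((0.47349750995635986, 0.14382383227348328), (0.09611188620328903, 0.019464431330561638), 75.17372131347656)
 axis deg 75.318565
side [0.4738 0.1557] ((0.4729742705821991, 0.15398666262626648), (0.09503605961799622, 0.017306726425886154), 75.14958190917969)
 axis deg 75.68363
top 424 316.40567 200.34198 0.9947814 0.10202938
side 381 286.96063 222.90814 0.70690334 -0.70731014
bar pt [0.6271 0.1    0.149 ] dir [0.141  0.99   0.0066] psi -8.106848331406038
post end [ 0.5918 -0.1478  0.1473]
side post [ 0.5892 -0.1486  0.15  ]
housing top front [0.6644 0.1767 0.178 ] [0.6047 0.1806 0.178 ]
side  [0.6633 0.1833 0.178 ] [0.6116 0.1946 0.178 ]
```

Run:
```python
from h import *
np.set_printoptions(precision=4,suppress=True)
t=cv2.imread('pics/top0.png');s=cv2.imread('pics/side0.png')
for n in('top','side'):
    c=camera_info(n);print(n,'C',-c['R'].T@c['t'])
b=rect(s,(295,262,50,50),(100,100,170),(125,255,255));print('bmean',b.mean(0),cv2.boxPoints(cv2.minAreaRect(b)).tolist())
a=rect(t,(235,238,50,40),(100,100,115),(125,255,255));print('amean',a.mean(0),cv2.boxPoints(cv2.minAreaRect(a)).tolist())
print('pred side',proj('side',(.4734,.1435,.132)))
u=np.array([np.cos(np.radians(75.3)),np.sin(np.radians(75.3)),0]);v=np.array([-u[1],u[0],0])
for i in(-1,1):
  for j in(-1,1):
    X=np.array([.4734,.1435,.132])+i*.05*u+j*.011*v
    print(i,j,'top',proj('top',X),'side',proj('side',X),'side base',proj('side',X*[1,1,0]+j*.012*v))
# dish golden content centre by eye-free mask: white rim ellipse
def ell(im,box):
    x,y,w,h=box;m=cv2.inRange(cv2.cvtColor(im[y:y+h,x:x+w],cv2.COLOR_BGR2HSV),(3,120,130),(11,220,255))
    p=np.argwhere(m)[:,::-1].astype(np.float32)+[x,y];h=cv2.convexHull(p.astype(np.float32));return cv2.fitEllipse(h) ,len(p)
e1=ell(t,(288,250,44,48));e2=ell(s,(330,268,50,42));print(e1,e2,tri(e1[0][0],e2[0][0]),plane('top',e1[0][0],.025))
im=s.copy()
for Xi in [(.4734,.1435,.132)]:
  for i in(-1,1):
    for j in(-1,1):
      for z in (.132,.0):
        X=np.array(Xi)+i*.05*u+j*(.011 if z else .023)*v; X[2]=z
        cv2.circle(im,tuple(int(round(k)) for k in proj('side',X)),0,(0,0,255),-1)
for p in [(.6346,.1787,.178),(.5918,-.1478,.15)]:
    cv2.circle(im,tuple(int(round(k)) for k in proj('side',p)),0,(0,0,255),-1)
c=im[190:370,190:400];cv2.imwrite('pics/chk.png',cv2.resize(c,None,fx=3.3,fy=3.3,interpolation=cv2.INTER_NEAREST))
```

```text
top C [0.1495 0.0068 1.7253]
side C [0.2403 0.9753 0.7917]
bmean [320.417 284.39 ] [[305.5, 294.5], [331.0, 269.0], [336.0, 274.0], [310.5, 299.5]]
amean [259.3954 253.4186] [[241.1058807373047, 253.0235137939453], [242.65879821777344, 246.03526306152344], [277.49407958984375, 253.7764434814453], [275.941162109375, 260.76470947265625]]
pred side [322.4157 280.7756]
-1 -1 top [278.4797 253.4679] side [330.0261 266.8868] side base [324.4069 312.5531]
-1 1 top [276.5828 261.3497] side [339.0676 270.0984] side base [342.1665 319.6435]
1 -1 top [242.2703 245.527 ] side [304.7521 292.1015] side base [300.47   339.0334]
1 1 top [240.2743 253.363 ] side [314.2035 295.7628] side base [318.9835 347.0552]
(((309.3986511230469, 273.3716125488281), (33.15180206298828, 33.30992126464844), 133.60780334472656), 105) (((353.9617614746094, 285.154296875), (35.90371322631836, 40.63286209106445), 109.5863037109375), 84) (array([0.4324, 0.0118, 0.0315]), np.float64(0.002751711269969533)) [0.4321 0.0118 0.025 ]
```

View pics/chk.png

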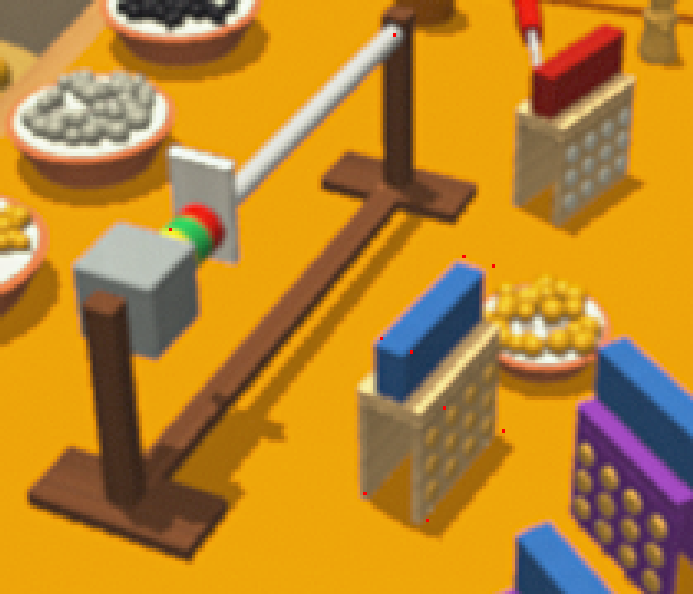

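The projected points match the base and top with the same ~2–3 px shift, so the heights in the text hold and only a few mm along y is uncertain. That is harmless along the 100 mm ridge.

| Item | Position (m) | Direction |
|---|---|---|
| Saddle | about (0.474, 0.147) | ridge at 75.4° |
| Rail origin | about (0.6186, 0.041) | 81.9° |

I'm moving now.

```bash
python3 -m handwheel '[[[12,45,0],[0,0,0.5],1],[[12,45,0],[0,0,0.5],1],[[12,45,0],[0,0,0.5],1],[[12,45,0],[0,0,0.5],1],[[12,45,0],[0,0,0.5],1],[[12,45,0],[0,0,0.5],1],[[12,45,0],[0,0,0.5],1],[[12,45,0],[0,0,0.5],1],[[12,45,0],[0,0,0.5],1],[[12,45,0],[0,0,0.5],1],[[12,45,0],[0,0,0.5],1],[[12,45,0],[0,0,0.5],1]]' 40
```

```text
time: 1.1
position: [0.3934, -0.163, 0.2188]
tool_rot: [-2.815, -1.394, -0.002]
contact_force: [0.1, -0.1, 0.2]
gripper_width: 0.0931
finger_force: 0.0
```

```bash
python3 -m handwheel '[[[8.1,31.4,0],[0,0,0.4],1],[[8.1,31.4,0],[0,0,0.4],1],[[8.1,31.4,0],[0,0,0.4],1],[[8.1,31.4,0],[0,0,0.4],1],[[8.1,31.4,0],[0,0,0.4],1],[[8.1,31.4,0],[0,0,0.4],1],[[8.1,31.4,0],[0,0,0.4],1],[[8.1,31.4,0],[0,0,0.4],1],[[8.1,31.4,0],[0,0,0.4],1],[[8.1,31.4,0],[0,0,0.4],1],[[8.1,31.4,0],[0,0,0.4],1],[[8.1,31.4,0],[0,0,0.4],1]]'
python3 - <<'E'
from h import *
from rig import read_camera,telemetry
from scipy.spatial.transform import Rotation as R
s=telemetry.observe();r=R.from_rotvec(s['tool_rot']).as_matrix();print(s['position'],np.degrees(np.arctan2(r[1,1],r[0,1])),r[:,2],proj('side',s['position']),proj('top',s['position']))
a=read_camera('top')[:,:,::-1];b=read_camera('side')[:,:,::-1]
A=a[170:300,200:360];B=b[170:370,220:420]
cv2.imwrite('pics/over.png',np.hstack([cv2.resize(A,None,fx=2.4,fy=2.4),cv2.copyMakeBorder(cv2.resize(B,None,fx=2,fy=2),0,0,0,0,0)[:312]]))
E
```

```text
time: 2.1
position: [0.4736, 0.1454, 0.2186]
tool_rot: [2.487, 1.919, -0.0]
contact_force: [-0.4, -0.8, 0.8]
gripper_width: 0.0929
finger_force: 0.0
[0.47359612 0.14539427 0.2186244 ] -14.67726832694073 [ 2.45890568e-06 -2.35462926e-04 -9.99999972e-01] [322.49810019 245.96129323] [255.58414196 246.68072201]
```

View pics/over.png

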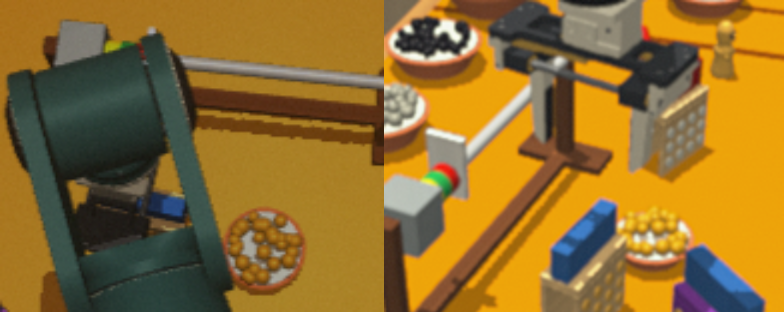

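The side view puts the fingertips' midpoint at about (325,245) against a prediction of (322,246). The ridge below shows slightly nearer the camera than I assumed, so I'll shift +y by 8 mm and go down.

```bash
python3 -m handwheel '[[[0,0.8,-3],[0,0,0],1],[[0,0.8,-6],[0,0,0],1],[[0,0.8,-9],[0,0,0],1],[[0,0.8,-11],[0,0,0],1],[[0,0.8,-12],[0,0,0],1],[[0,0.8,-12],[0,0,0],1],[[0,0.8,-12],[0,0,0],-1],[[0,0.8,-12],[0,0,0],-1],[[0,0.8,-12],[0,0,0],-1],[[0,0.8,-12],[0,0,0],-1],[[0,0.8,-12],[0,0,0],-1],[[0,0.8,-12],[0,0,0],-1]]' 40
python3 -m handwheel '[[[0,0,0],[0,0,0],-1],[[0,0,0],[0,0,0],-1],[[0,0,0],[0,0,0],-1],[[0,0,0],[0,0,0],-1]]' 40
```

```text
time: 3.2
position: [0.4738, 0.1546, 0.0991]
tool_rot: [2.486, 1.921, 0.001]
contact_force: [-0.4, 0.1, 0.3]
gripper_width: 0.0576
finger_force: 0.0
time: 3.53
position: [0.4737, 0.1545, 0.0986]
tool_rot: [2.486, 1.921, -0.0]
contact_force: [1.1, -0.5, 0.8]
gripper_width: 0.0306
finger_force: 0.3
```

```bash
python3 -m handwheel '[[[0,0,0],[0,0,0],-1],[[0,0,0],[0,0,0],-1],[[0,0,0],[0,0,0],-1],[[0,0,0],[0,0,0],-1],[[0,0,0],[0,0,0],-1],[[0,0,0],[0,0,0],-1]]' 40
python3 -m handwheel '[[[0,0,3],[0,0,0],-1],[[0,0,6],[0,0,0],-1],[[0,0,9],[0,0,0],-1],[[0,0,12],[0,0,0],-1],[[0,0,14],[0,0,0],-1],[[0,0,14],[0,0,0],-1],[[0,0,14],[0,0,0],-1]]' 40
python3 - <<'E'
from h import *
from rig import read_camera,telemetry
a=read_camera('top')[:,:,::-1];b=read_camera('side')[:,:,::-1]
cv2.imwrite('pics/b1.png',b)
cv2.imwrite('pics/lift.png',cv2.resize(b[160:360,210:410],None,fx=3,fy=3,interpolation=cv2.INTER_CUBIC))
E
```

```text
time: 4.03
position: [0.4736, 0.1545, 0.0985]
tool_rot: [-2.486, -1.921, 0.0]
contact_force: [-0.7, -0.5, -1.4]
gripper_width: 0.0217
finger_force: 40.0
time: 4.62
position: [0.4739, 0.1546, 0.2391]
tool_rot: [2.485, 1.921, 0.002]
contact_force: [-1.0, -0.4, -3.2]
gripper_width: 0.0215
finger_force: 40.0
```

View pics/lift.png

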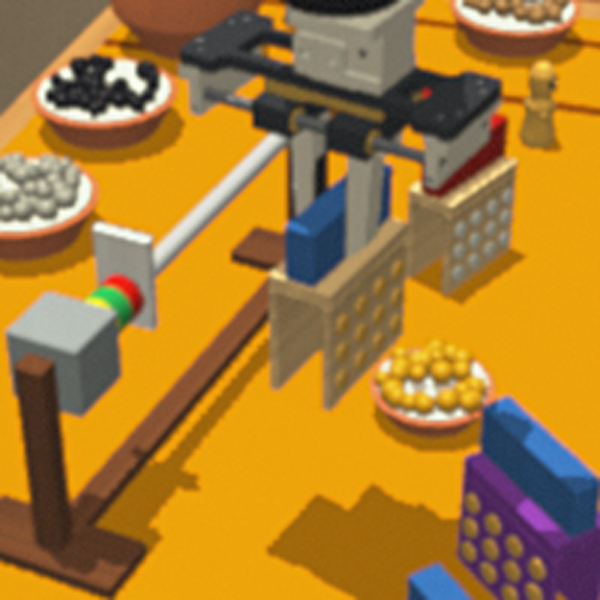

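The saddle is held upright by the ridge. I'll measure its panel corners against the bar before hanging it: near bottoms at (301,289) and (319,296), far right (344,270) in the side picture.

Run:
```python
from h import *
from rig import telemetry
from scipy.spatial.transform import Rotation as R
np.set_printoptions(precision=4,suppress=True)
s=telemetry.observe();p=s['position'];r=R.from_rotvec(s['tool_rot']).as_matrix();print(p,np.degrees(np.arctan2(r[1,1],r[0,1])))
z=p[2]-.0985
c=[plane('side',q,z) for q in((301,289),(318.7,295.5),(344,270))]
print(c); 
ctr=(c[0]+c[2])/2; print('saddle ctr',ctr,'len',np.linalg.norm(c[1]-c[2]),'w',np.linalg.norm(c[0]-c[1]))
ax=np.array([np.cos(np.radians(75.3)),np.sin(np.radians(75.3))]);print('along offset of saddle from tcp',(ctr-p)[:2]@ax,(ctr-p)[:2]@[ax[1],-ax[0]])
u=np.array([.141,.99]);o=np.array([.6186,.041])
for k in(-.03,-.02):print(k,o+k*u,'delta cm',(o+k*u-p[:2])*100)
```

```text
[0.4733 0.1544 0.2371] -14.61078919898947
[array([0.5043, 0.1897, 0.1386]), array([0.465 , 0.1991, 0.1386]), array([0.4382, 0.1033, 0.1386])]
saddle ctr [0.4712 0.1465 0.1386] len 0.0994461963365919 w 0.04042189216886711
along offset of saddle from tcp -0.008157863677035908 3.8794194648061105e-05
-0.03 [0.6144 0.0113] delta cm [ 14.1092 -14.3114]
-0.02 [0.6158 0.0212] delta cm [ 14.2502 -13.3214]
```

```bash
python3 -m handwheel '[[[0,-3,2],[0,0,0.03],-1],[[0,-6,4],[0,0,0.06],-1],[[0,-9,4.2],[0,0,0.113],-1],[[2,-12,4.2],[0,0,0.113],-1],[[5,-13,4.2],[0,0,0.113],-1],[[8,-13,4.2],[0,0,0.113],-1],[[11,-13,4.2],[0,0,0.113],-1],[[13,-13,4.2],[0,0,0.113],-1],[[14.3,-13,4.2],[0,0,0.113],-1],[[14.3,-13,4.2],[0,0,0.113],-1],[[14.3,-13,4.2],[0,0,0.113],-1],[[14.3,-13,4.2],[0,0,0.113],-1]]' 45
python3 - <<'E'
from h import *
from rig import read_camera,telemetry
from scipy.spatial.transform import Rotation as R
s=telemetry.observe();r=R.from_rotvec(s['tool_rot']).as_matrix();print(s['position'],np.degrees(np.arctan2(r[1,1],r[0,1])),s['contact_force'])
b=read_camera('side')[:,:,::-1]
cv2.imwrite('pics/above.png',cv2.resize(b[130:290,200:360],None,fx=3.75,fy=3.75,interpolation=cv2.INTER_CUBIC))
E
```

```text
time: 5.72
position: [0.6159, 0.0246, 0.2797]
tool_rot: [-2.373, -2.058, 0.002]
contact_force: [0.1, -0.3, -2.9]
gripper_width: 0.0218
finger_force: 45.0
[0.61593267 0.02455641 0.27966583] -8.129460083717653 [ 0.07116391 -0.32301618 -2.91973609]
```

View pics/above.png

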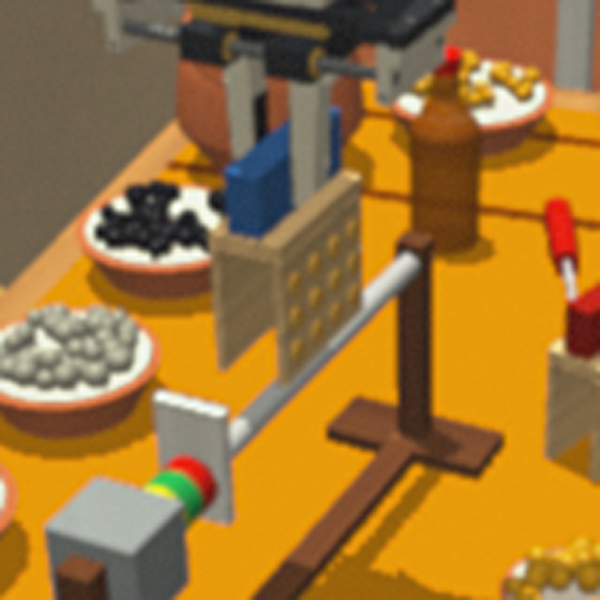

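Run:
```python
from h import *
a,b=[plane('side',q,.1812) for q in((258.7,228.1),(275.2,232.1))]
m=(a+b)/2;print(a,b,m)
bar=lambda y:.6271+.1424*(y-.1)
print('lateral off of saddle from bar',m[0]-bar(m[1]))
for q in((286.96,222.9),(270,239.9)):
    p=plane('side',q,.150);print('bar side',p,p[0]-bar(p[1]))
from rig import telemetry
p=telemetry.observe()['position'];print('tcp lateral',p[0]-bar(p[1]))
```

```text
[0.64188401 0.06410242 0.1812    ] [0.60170701 0.0690089  0.1812    ] [0.62179551 0.06655566 0.1812    ]
lateral off of saddle from bar -0.0005420134767833984
bar side [ 0.60806058 -0.02334458  0.15      ] -0.0014751514217844486
bar side [0.61982385 0.0566575  0.15      ] -0.0011041792114028226
tcp lateral -0.0004908393916081
```

The saddle is straddling the bar within about 1 mm, so I'm lowering it.

```bash
python3 -m handwheel '[[[0,0,-1.5],[0,0,0],-1],[[0,0,-3],[0,0,0],-1],[[0,0,-4],[0,0,0],-1],[[0,0,-4],[0,0,0],-1]]'; python3 -m handwheel '[[[0,0,-1.5],[0,0,0],-1],[[0,0,-3],[0,0,0],-1],[[0,0,-4.5],[0,0,0],-1],[[0,0,-5.5],[0,0,0],-1],[[0,0,-5.7],[0,0,0],-1],[[0,0,-5.7],[0,0,0],-1],[[0,0,-5.7],[0,0,0],-1]]'
```

```text
time: 6.1
position: [0.6154, 0.0245, 0.2369]
tool_rot: [-2.371, -2.056, 0.005]
contact_force: [1.1, 0.2, -3.3]
gripper_width: 0.0215
finger_force: 45.0
time: 6.68
position: [0.6168, 0.0245, 0.1841]
tool_rot: [2.373, 2.058, 0.001]
contact_force: [-0.6, 0.4, -1.5]
gripper_width: 0.0215
finger_force: 45.0
```

```bash
for i in 1 2 3; do python3 -m handwheel '[[[0,0,-0.1],[0,0,0],-1],[[0,0,-0.2],[0,0,0],-1],[[0,0,-0.2],[0,0,0],-1]]'|sed -n '2p;4p'; done
```

```text
position: [0.6168, 0.0245, 0.182]
contact_force: [-0.2, 0.3, -3.0]
position: [0.6166, 0.0245, 0.1794]
contact_force: [-1.1, -0.2, -3.1]
position: [0.6166, 0.0245, 0.1774]
contact_force: [0.1, -0.5, -2.7]
```

```bash
for i in 1 2; do python3 -m handwheel '[[[0,0,-0.05],[0,0,0],-1],[[0,0,-0.1],[0,0,0],-1],[[0,0,-0.1],[0,0,0],-1]]'|sed -n '2p;4p'; done
```

```text
position: [0.6166, 0.0245, 0.1766]
contact_force: [-0.2, -0.9, -3.1]
position: [0.6167, 0.0245, 0.1763]
contact_force: [-3.4, 0.8, 3.6]
```

It's seated: the z force rose by about 6.5 N at the expected height. Now I'll slide it along the bar.

```bash
python3 -m handwheel '[[[0.14,1,0],[0,0,0],-1],[[0.28,2,0],[0,0,0],-1],[[0.42,3,0],[0,0,0],-1],[[0.56,4,0],[0,0,0],-1],[[0.56,4,0],[0,0,0],-1],[[0.56,4,0],[0,0,0],-1]]' 50|sed -n '2,4p'
for i in 1 2; do python3 -m handwheel '[[[0.07,0.5,0],[0,0,0],-1],[[0.11,0.8,0],[0,0,0],-1],[[0.11,0.8,0],[0,0,0],-1],[[0.11,0.8,0],[0,0,0],-1]]'|sed -n '2,4p'; done
```

```text
position: [0.6227, 0.0664, 0.1763]
tool_rot: [-2.372, -2.06, -0.003]
contact_force: [0.4, 4.0, 5.2]
position: [0.6238, 0.0737, 0.1763]
tool_rot: [2.372, 2.059, 0.002]
contact_force: [0.3, -0.2, 6.0]
position: [0.6249, 0.0814, 0.1763]
tool_rot: [2.372, 2.058, 0.002]
contact_force: [0.6, -2.4, 6.1]
```

```bash
python3 -m handwheel '[[[0.07,0.5,0],[0,0,0],-1],[[0.14,1,0],[0,0,0],-1],[[0.14,1,0],[0,0,0],-1],[[0.14,1,0],[0,0,0],-1],[[0.14,1,0],[0,0,0],-1]]'|sed -n '2,4p'
python3 -m handwheel '[[[0.04,0.3,0],[0,0,0],-1],[[0.07,0.5,0],[0,0,0],-1],[[0.07,0.5,0],[0,0,0],-1],[[0.07,0.5,0],[0,0,0],-1],[[0.07,0.5,0],[0,0,0],-1]]'
python3 - <<'E'
from h import *
from rig import read_camera
a=read_camera('top')[:,:,::-1];b=read_camera('side')[:,:,::-1]
cv2.imwrite('pics/push.png',np.hstack([cv2.resize(b[170:290,190:310],(480,480),interpolation=cv2.INTER_CUBIC),cv2.resize(a[160:240,210:263],(318,480),interpolation=cv2.INTER_CUBIC)]))
E
```

```text
position: [0.6262, 0.0912, 0.1763]
tool_rot: [2.372, 2.058, 0.001]
contact_force: [-0.2, -2.2, 6.1]
time: 9.93
position: [0.6269, 0.0956, 0.1763]
tool_rot: [2.372, 2.057, 0.0]
contact_force: [-1.9, -7.3, 6.0]
gripper_width: 0.0219
finger_force: 50.0
```

View pics/push.png

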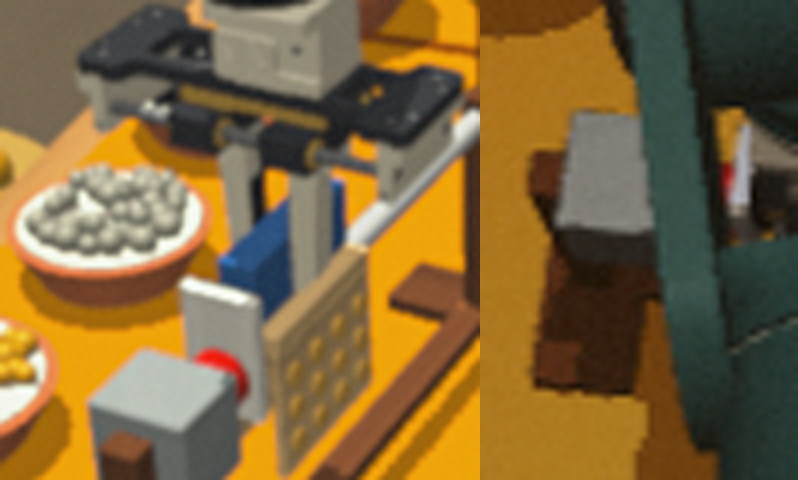

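```bash
python3 - <<'E'
from h import *
for z in(.2,):
  for p,q in(((241.3,234.2),(235.3,240)),((260.8,238.7),(255.5,245.5))):
    a,b=plane('side',p,z),plane('side',q,z);print(a,b,(b-a)[:2]@[.141,.99])
E
for i in 1 2 3 4; do python3 -m handwheel '[[[0,0,0],[0,0,0],-1]]'|sed -n '2p;4p'; done
```

```text
[0.65497685 0.12522613 0.2       ] [0.65778751 0.14925608 0.2       ] 0.024185955916750962
[0.60989989 0.12950135 0.2       ] [0.61071076 0.15615397 0.2       ] 0.026500428656700537
position: [0.6269, 0.0956, 0.1763]
contact_force: [-1.0, -7.9, 5.4]
position: [0.6269, 0.0956, 0.1763]
contact_force: [-0.5, -7.0, 5.5]
position: [0.6269, 0.0957, 0.1763]
contact_force: [-0.1, -7.8, 6.6]
position: [0.6269, 0.0957, 0.1763]
contact_force: [-1.2, -7.6, 6.7]
```

Plate travel gives three estimates: about 25 mm by vision, 23 mm by tool travel and 21 mm by force. One small 2 mm step more centres it in the band.

```bash
python3 -m handwheel '[[[0.01,0.1,0],[0,0,0],-1],[[0.03,0.2,0],[0,0,0],-1],[[0.03,0.2,0],[0,0,0],-1],[[0.03,0.2,0],[0,0,0],-1],[[0.03,0.2,0],[0,0,0],-1],[[0.03,0.2,0],[0,0,0],-1]]'
for i in 1 2 3; do python3 -m handwheel '[[[0,0,0],[0,0,0],-1],[[0,0,0],[0,0,0],-1]]'|sed -n '2p;4p'; done
python3 - <<'E'
from h import *
from rig import read_camera
b=read_camera('side')[:,:,::-1]
cv2.imwrite('pics/fin.png',cv2.resize(b[200:300,200:300],(600,600),interpolation=cv2.INTER_CUBIC))
E
```

```text
time: 10.87
position: [0.6271, 0.0973, 0.1763]
tool_rot: [2.372, 2.057, -0.0]
contact_force: [-1.9, -10.1, 6.5]
gripper_width: 0.0221
finger_force: 50.0
position: [0.6271, 0.0973, 0.1763]
contact_force: [-1.2, -10.1, 6.1]
position: [0.6271, 0.0973, 0.1763]
contact_force: [-0.9, -9.5, 6.8]
position: [0.6272, 0.0973, 0.1764]
contact_force: [-1.6, -9.9, 6.8]
```

View pics/fin.png

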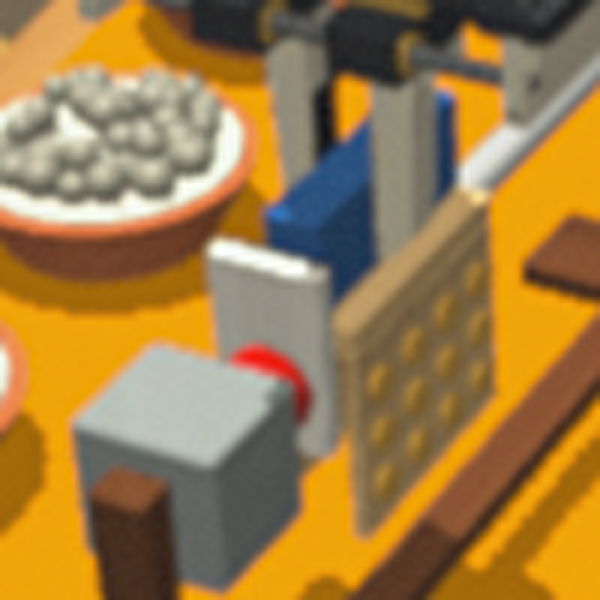

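The saddle hangs with a panel on each side of the bar, its end against the pad. Only red shows beyond the housing's hidden strip, which fits a travel of about 25 to 27 mm. Force is steady at about 9.8 N, which allows 28 mm at most, so the edge is inside the green band.

```bash
python3 -c "from rig import order;print(order.finish_job())"
```

```text
the job is handed in; nothing more can be done
None
```

The blue-ridged saddle is hung fully down on the bar and held against the sprung stop with a steady push of about 9.8 N. I put the stop about 25–27 mm in, inside the green band; that comes from the plate's travel and the force, because the housing hid the green from the camera.

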